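# Load a jar and reset the selector slide of a treat filler

### The job

Take the spare jar from the turntable and stand it upright, centred on the round pad of the filler's empty bay. Then set the filler to that bay: lift the selector knob out of its parking notch, move it along the bar and let it drop fully down into the notch in line with the empty bay, where the spare jar now stands. Leave the two jars already in their bays and the glass pitcher where they are.

Things in the scene. Friction and masses are not known exactly. Their poses are not given: they have to be found in the camera images.
- filler: treat filler, fixed. Origin on the counter below the middle of its width; x from its front (the jar side) towards the hopper at its back, y left along the row of bays, z up. In its frame, mm: base plate 10 thick, x -60..245, y -180..180; three bays (black rubber pads, 68 diameter, flush with the plate) at x -8, y 55, -30, -115; behind them a steel deck rises at 30 degrees from (x 36, z 90) to (x 200, z 185)
- bar_mid (a point): middle of the top of the dark steel bar that lies across the deck, 16 mm wide, 12 mm high above the deck; axes: x up the slope, y left along the bar, z the deck's normal. Four notches 17 mm wide: parking at y = 115 mm, and one in line with each bay at y = 55, -30, -115 mm (same y in the filler's frame)
- hopper_edge (a point): middle of the lower front edge of the clear hopper that overhangs the deck (front wall upright, 340 mm wide, from here 99 mm up, 152 mm deep). It blocks a hand that comes straight down on the knob: take the knob with the hand leaning towards the filler's front (jar side), about along the deck's normal (25 to 40 degrees from vertical)
- knob_grip (a point): centre of the selector knob's black grip, 22 (up the slope) x 18 (along the bar) x 42 mm (along the normal), to be pinched across its 18 mm sides. Site 38 mm over the deck when seated, 18 mm below the grip's top. Axes: x up the slope, y left along the bar, z the deck's normal = lifting direction, leaning 30 degrees towards the filler's front. A 12 mm wide round-nosed tongue below sits in the notch
- selector (a joint): slide of the selector along the bar, m: 0 in the parking notch, grows towards the filler's -y; 0.06, 0.145 and 0.23 in the notches of the bays at y = 55, -30, -115 mm. Friction about 1 N. With it moves a small open chute, 38 mm wide, 13 mm high, 14 to 58 mm down the slope from the knob. A knob that is down is held by its notch with 2.5 mm play either way
- knob (a joint): lift of the knob along the deck's normal, m: 0 fully down in a notch; the tongue is clear of the bar above 0.012; hard stop at 0.026. Its weight and a spring (about 2.5 N seated, 4 N at the stop) push it down when let go
- bay (a point): centre of the empty bay's pad, on its top, 10 mm above the counter; axes parallel to the filler's (x towards the hopper, y along the row, z up). Which of the three bays is empty varies
- spare_jar_mid (a point): the spare jar, standing on the turntable: white plastic jar, open and empty, 85 mm tall, body 54 mm outer diameter up to 66 mm height, then a shoulder to a 48 mm neck; 60 g nominal; point half-way up on its axis (42.5 mm above its bottom)
- jar_a_mid (a point): a jar already standing in a bay, not to be disturbed: white plastic jar, open and empty, 85 mm tall, body 54 mm outer diameter up to 66 mm height, then a shoulder to a 48 mm neck; 60 g nominal; point half-way up on its axis (42.5 mm above its bottom)
- jar_b_mid (a point): the other jar already standing in a bay, not to be disturbed: white plastic jar, open and empty, 85 mm tall, body 54 mm outer diameter up to 66 mm height, then a shoulder to a 48 mm neck; 60 g nominal; point half-way up on its axis (42.5 mm above its bottom)
- turntable: wooden turntable, 210 mm diameter, 30 mm high, turns stiffly about its centre; origin at its centre on the counter
- pitcher_mid (a point): empty glass pitcher, 104 mm diameter and 180 mm tall with a side handle, bystander; point on its axis half-way up (90 mm)
- spare_jar: the spare jar again, origin at the centre of its underside
Things that resemble listed ones, but are neither listed nor needed, are in the scene too. What is shaped like the spare_jar but black or yellow is not meant.

How it is judged:
On the way, in this order (a step that is already met when the one before it is completed fails the run):
1. the spare jar stands upright and released on the empty bay's pad, the selector still in parking (horizontal distance between spare_jar_mid and bay below 0.01 m and angle between spare_jar_mid's own z axis and vertical below 0.1 rad and z of spare_jar_mid in the frame of bay between 0.036 and 0.049 m and contact force between the fingers and spare_jar below 0.1 N and value of joint selector below 0.01 m), for 0.2 s.
2. the selector knob is lifted out of its notch (value of joint knob above 0.011 m), for 0.05 s.
3. the selector knob is fully down in the notch of that bay (y of knob_grip in the frame of bay between -0.006 and 0.006 m and value of joint knob below 0.003 m), for 0.2 s.
At the end, for the whole second after the job is handed in: The spare jar stands at rest upright (within 0.1 rad) with its axis within 10 mm of the empty bay's centre, and the selector knob is fully down (lift under 3 mm) in that bay's notch (within 6 mm along the bar). The jar was set first, then the knob moved (all of step 3 and horizontal distance between spare_jar_mid and bay below 0.01 m and angle between spare_jar_mid's own z axis and vertical below 0.1 rad and z of spare_jar_mid in the frame of bay between 0.036 and 0.049 m and linear speed of spare_jar below 0.02 m/s); the robot touches nothing.
It fails at once if a jar already standing in a bay is shoved more than 15 mm (distance of any of jar_a_mid, jar_b_mid from where it was at the start of the episode above 0.015 m).
It fails at once if the spare jar is tipped over (angle between spare_jar_mid's own z axis and vertical above 0.8 rad).
It fails at once if the pitcher is shoved more than 20 mm (distance of pitcher_mid from where it was at the start of the episode above 0.02 m).
It also fails if it takes over 58 s, if anything falls off the work surface, if the arm or the gripper's body presses on something with over 40 N, if the wrist force passes 120 N, or if a joint passes its speed limit or range.

### The arm

A 7-joint arm with a two-finger parallel gripper is mounted at the origin on the work surface. World frame = base frame: x ahead of the robot, y to its left, z up, the work surface at z = 0. Lengths are in m, angles in rad, forces in N, time in s.
With the tool pointing down it reaches from about 0.35 to 0.9 m from the base axis. Payload 8.1 kg.
Tool frame: the origin (TCP) lies at the centre of the arm's flange, where the gripper is bolted on; the fingertips stand 178 mm ahead of it and the grasp point (between the pads) lies 159 mm ahead of it; z points along the fingers, y is the direction in which the jaws open and shut (so a half turn about z gives the same grasp; the last joint's range is limited). The gripper opens to 92 mm and grips with 3 to 60 N. Pads are 19 mm wide; open, the fingers measure 130 mm over their backs; the gripper's body (75 mm by 190 mm) begins 47 mm behind the grasp point.
Start: joints at [1.206, 0.434, 0.025, 1.573, -0.012, 1.134, -0.075], TCP at [0.162, -0.604, 0.405] pointing down, gripper open.
Joint ranges: [-2.62, 2.62], [-0.44, 2.09], [-1.27, 1.32], [0.08, 2.57], [-1.32, 4.46], [0.12, 2], [-2.74, 2.74]. Speed limits (rad/s): [2.22, 2.22, 3.01, 3.01, 3.14, 3.14, 3.14].

### API

Orientations are given as a rotation vector (axis times angle).
In Python, from cell import arm, get_image, camera_model gives the robot as it stands. The module is installed in compiled form; this text tells all that it offers.
- The arm moves only by the shell command python3 -m pendant 'ROWS' [FORCE]. ROWS is JSON, a list that holds one entry, the list of rows, each a list of 7 numbers: the shift along the tool's x, y, z in mm, then the turn, a rotation vector about the tool's x, y, z in rad, then the closure, from -1 (fully open) to 1 (shut). In form: [[[x, y, z, rx, ry, rz, hand], ...]]. A call has 1 to 20 rows; each row is the pose to reach, as a shift and turn from the pose commanded when the call began, along the tool's axes at that moment; what a row does not reach only later rows make up. A row lasts 1/8 s, in which the tool goes at most 62.5 mm and 10.7 degrees, less where a joint would pass 70% of its speed; a pose out of reach is approached as far as the arm can. A call with a gripper value outside its range is refused whole. The fingers move at their own pace and stop on an object; FORCE is the grip in N (left out, the last holds). Time passes only in rows, so rows that repeat a pose let the fingers close. It gives the time, the measured TCP pose, the force and the opening at its end, in the units of the state.
- arm.observe(): the state, without advancing time (a new reading comes with each control period).
- get_image(name): name is "scene" or "top" or "wrist"; returns the picture (400x640x3 uint8, red, green, blue); there is no depth.
- camera_model(name): a dict with "fx", "fy", "cx", "cy" (pixels), "position" and "orientation" of the camera in the world; the wrist camera has in their place "T_tool_cam" (4x4, takes a point from camera to tool coordinates, whose origin is the TCP and whose axes are the flange's). Camera axes: x right, y down, z forward; pixel columns grow to the right and rows downward; lengths in m; the calibration is good to about 2 mm. A picture is of the moment at which its call begins: read the wrist's pose just before it. camera_model takes no time and is no camera call.
- arm.sign_off(): hands the job in, once; it reports no verdict.
The state is a dict: "clock": time; "joints": joint angles; "dq": joint speeds; "joint_efforts": joint torques, N m; "position": TCP position; "ee_rot": TCP orientation; "force": force on the tool from outside, world axes, zero at the start; "ft_torque": the same for the moment, N m; "width": opening from 0.0 (shut) to 1.0 (fully open).
Only numpy, scipy, OpenCV 4.12 (cv2) and the standard library are available. Lean on these libraries where they do the work, as an engineer would, in place of code of your own. Each camera call takes 0.05 s, during which the arm holds its last target.

## Working session

There is one attempt and no reset: what is moved stays moved. The work goes in short steps, Python scripts to look and compute and a shell command to move; the robot and the scene stay as the last step left them, time stands still between calls to the robot, and variables do not carry over. Pictures are saved under pics/ and viewed, and the job is handed in when it is done.

```bash
mkdir -p pics
python3 - <<'E'
from cell import arm,get_image,camera_model
import cv2
s=arm.observe();print(s)
for n in("scene","top","wrist"):
    cv2.imwrite(f"pics/{n}0.png",get_image(n)[:,:,::-1]);print(n,camera_model(n))
E
```

```text
{'clock': 0.0, 'joints': array([ 1.20642785,  0.43522785,  0.02497916,  1.57409268, -0.01155928,
        1.13402361, -0.07510286]), 'dq': array([-5.00680710e-04,  3.60528560e-04,  2.59799291e-05, -2.96352934e-06,
       -9.43530945e-04,  1.42816268e-05,  7.86872092e-05]), 'joint_efforts': array([-1.68240655e-03, -6.67851162e+01,  9.83690433e-01, -3.14450133e+01,
       -6.08453597e-02,  4.29234607e-02,  1.54226159e-04]), 'position': array([ 0.1616416 , -0.60349298,  0.40394353]), 'ee_rot': array([-3.11318893e+00, -4.09713588e-01,  6.14889188e-04]), 'force': array([-0.17794306, -0.06601944, -0.24365135]), 'ft_torque': array([-0.04199929, -0.00619092, -0.06457685]), 'width': 0.9979832448761711}
scene {'fx': 433.27181497123206, 'fy': 433.27181497123206, 'cx': 323.2188097000892, 'cy': 202.2358829573484, 'position': array([1.17433083, 0.44720426, 1.02305745]), 'orientation': array([-1.45352534, -2.23710711,  0.76032246])}
top {'fx': 377.04331306297325, 'fy': 377.04331306297325, 'cx': 321.4724031405231, 'cy': 195.12764599665795, 'position': array([0.40939115, 0.18671382, 1.06327528]), 'orientation': array([-2.13728621,  2.17540059, -0.20976609])}
wrist {'fx': 281.8230163798455, 'fy': 281.8230163798455, 'cx': 319.4274988454144, 'cy': 195.2064641208196, 'T_tool_cam': array([[-2.66702199e-04, -9.69113254e-01, -2.46615955e-01,
         6.66344759e-02],
       [ 9.99999744e-01, -9.47189561e-05, -7.09235276e-04,
         1.26616667e-03],
       [ 6.63970100e-04, -2.46616081e-01,  9.69113031e-01,
         2.13309855e-02],
       [ 0.00000000e+00,  0.00000000e+00,  0.00000000e+00,
         1.00000000e+00]])}
```

View pics/scene0.png

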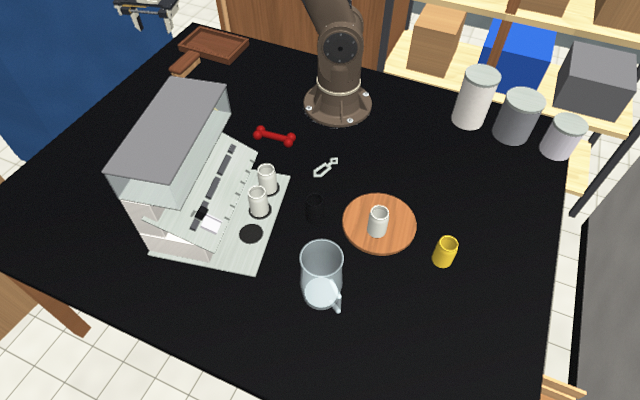

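View pics/top0.png

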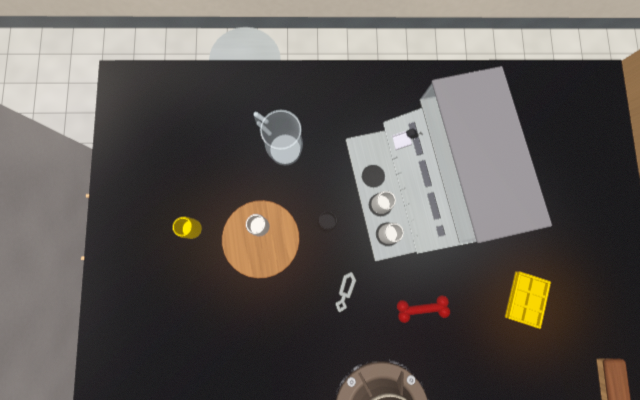

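View pics/wrist0.png

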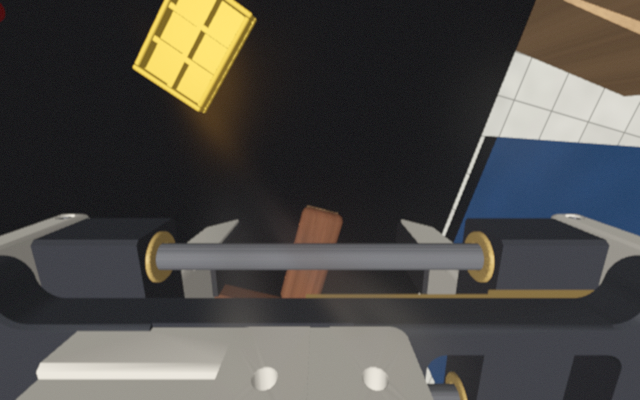

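The only white jar outside the filler stands on the turntable: top (257,224), scene (378,222). The yellow one at top (187,228) and the black one at (327,222) are excluded by colour. The empty bay is the black pad at top (373,176). I'll confirm in enlarged crops.

```bash
cat > h.py <<'E'
import numpy as np,cv2
from scipy.spatial.transform import Rotation as R
from cell import arm,get_image,camera_model
def cam(n,s=None):
    m=camera_model(n)
    if n=="wrist":
        T=np.eye(4);T[:3,:3]=R.from_rotvec(s["ee_rot"]).as_matrix();T[:3,3]=s["position"]
        W=T@m["T_tool_cam"];return m,W[:3,:3],W[:3,3]
    return m,R.from_rotvec(m["orientation"]).as_matrix(),np.array(m["position"])
def onz(n,u,v,z,s=None):
    m,Rc,p=cam(n,s);d=Rc@np.array([(u-m["cx"])/m["fx"],(v-m["cy"])/m["fy"],1]);return p+d*(z-p[2])/d[2]
def proj(n,P,s=None):
    m,Rc,p=cam(n,s);c=Rc.T@(np.array(P)-p);return np.array([m["fx"]*c[0]/c[2]+m["cx"],m["fy"]*c[1]/c[2]+m["cy"]])
def tri(obs):
    A=np.zeros((3,3));b=np.zeros(3)
    for n,u,v in obs:
        m,Rc,p=cam(n);d=Rc@np.array([(u-m["cx"])/m["fx"],(v-m["cy"])/m["fy"],1]);d/=np.linalg.norm(d)
        M=np.eye(3)-np.outer(d,d);A+=M;b+=M@p
    return np.linalg.solve(A,b)
def crop(src,out,x0,y0,x1,y1,k):
    im=cv2.imread(src)[y0:y1,x0:x1];cv2.imwrite(out,cv2.resize(im,None,fx=k,fy=k,interpolation=cv2.INTER_CUBIC))
E
python3 - <<'E'
from h import *
crop("pics/top0.png","pics/t_fill.png",340,90,480,270,3.3 and 4) if 0 else crop("pics/top0.png","pics/t_fill.png",335,110,465,270,3.7)
crop("pics/top0.png","pics/t_jar.png",215,190,345,290,6)
crop("pics/scene0.png","pics/s_fill.png",180,140,300,280,4.2)
crop("pics/scene0.png","pics/s_jar.png",290,180,470,280,4.4)
E
```

```text
(no output)
```

View pics/t_fill.png

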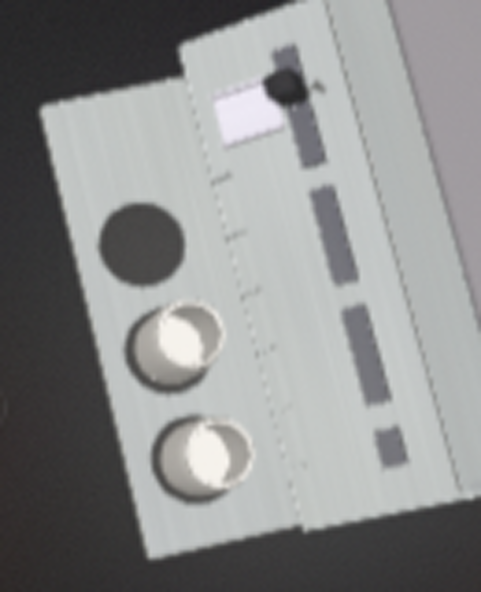

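View pics/t_jar.png

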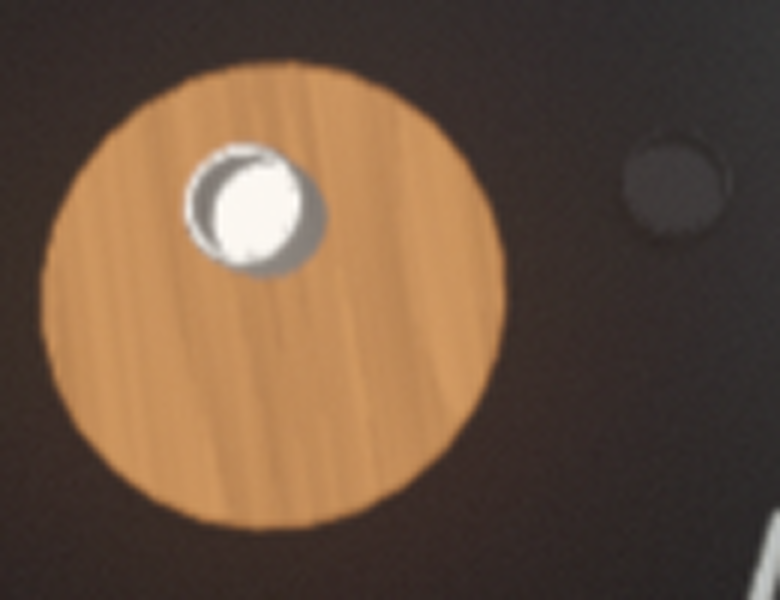

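View pics/s_fill.png

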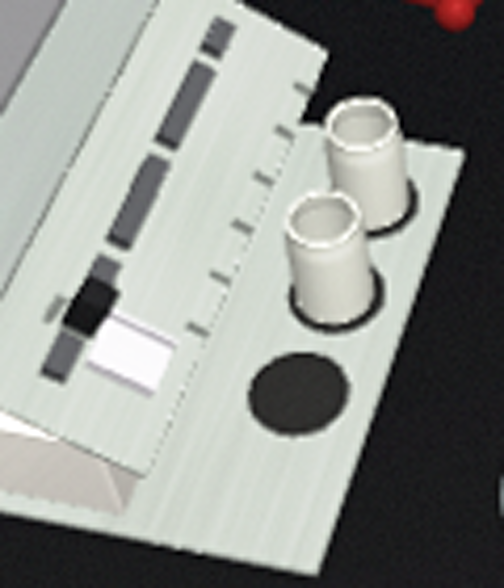

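View pics/s_jar.png

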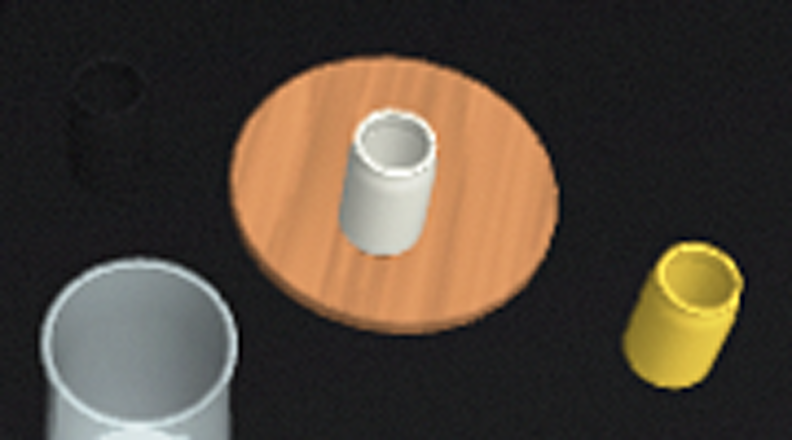

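Confirmed: the white jar is alone on the turntable, rim centre at top ≈(255.8,224.2) and scene ≈(379.8,212.3). The empty pad is at top (373.4,175.9) and scene (251.0,233.6). It is the bay nearest the parked knob, so y=55.

Run:
```python
from h import *
np.set_printoptions(precision=4,suppress=True)
T=lambda x,y:(x/3.7+335,y/3.7+110)
S=lambda x,y:(x/4.2+180,y/4.2+140)
def both(t,s,z,name): print(name,"top",onz("top",*t,z),"scene",onz("scene",*s,z),"tri",tri([("top",*t),("scene",*s)]))
both((255.8,224.2),(379.8,212.3),.115,"jar rim")
both(T(142,244),S(298,393),.010,"bay")
both(T(42,106),S(318,573),.010,"corner front y180")
both(T(148,558),S(463,152),.010,"corner front y-180")
both(T(287,85),S(92,303),.18,"knob")
both((215+273/6,190+295/6),(290+393/4.4,180+185/4.4),.030,"turntable")
```

```text
jar rim top [0.4881 0.3158 0.115 ] scene [0.4902 0.3202 0.115 ] tri [0.4879 0.318  0.111 ]
bay top [ 0.6294 -0.0042  0.01  ] scene [0.6301 0.0002 0.01  ] tri [ 0.6292 -0.0029  0.0075]
corner front y180 top [0.741  0.0701 0.01  ] scene [0.7425 0.0781 0.01  ] tri [0.7412 0.0729 0.0051]
corner front y-180 top [0.3896 0.0014 0.01  ] scene [0.393 0.005 0.01 ] tri [0.3892 0.0016 0.0047]
knob top [ 0.7004 -0.0749  0.18  ] scene [ 0.7156 -0.0635  0.18  ] tri [ 0.7056 -0.0779  0.161 ]
turntable top [0.4543 0.3144 0.03  ] scene [0.4591 0.3183 0.03  ] tri [0.4543 0.3164 0.0227]
```

```bash
cat >> h.py <<'E'
YAW=np.radians(11.4)
def Rdown(yaw=YAW,tilt=0):
    # tool y along (cos yaw, sin yaw); tool z down, tilted about tool y
    y=np.array([np.cos(yaw),np.sin(yaw),0]);z=np.array([0,0,-1.]);x=np.cross(y,z)
    return np.c_[x,y,z]@R.from_rotvec([0,tilt,0]).as_matrix()
def row(s,p,Rt):
    R0=R.from_rotvec(s["ee_rot"]).as_matrix()
    d=R0.T@(np.array(p)-s["position"])*1000;w=R.from_matrix(R0.T@Rt).as_rotvec()
    print(np.round(d,1),np.round(w,4))
E
python3 - <<'E'
from h import *
s=arm.observe()
R0=R.from_rotvec(s["ee_rot"]).as_matrix()
row(s,[.1616,-.6035,.53],R0)
row(s,[.40,-.15,.55],Rdown())
row(s,[.489,.318,.53],Rdown())
print(Rdown())
E
```

```text
[-1.000e-01 -2.000e-01 -1.259e+02] [0. 0. 0.]
[ 347.5 -376.6 -145.5] [-1.0000e-03 -8.0000e-04 -1.5081e+00]
[ 554.6 -805.6 -125. ] [-1.0000e-03 -8.0000e-04 -1.5081e+00]
[[-0.19765734  0.98027117  0.        ]
 [ 0.98027117  0.19765734  0.        ]
 [ 0.          0.         -1.        ]]
```

```bash
python3 -m pendant '[[[0,0,-60,0,0,0,-1],[0,0,-120,0,0,0,-1],[35,-38,-145,0,0,-0.15,-1],[70,-76,-145,0,0,-0.3,-1],[105,-114,-145,0,0,-0.45,-1],[140,-152,-145,0,0,-0.6,-1],[175,-190,-145,0,0,-0.75,-1],[210,-228,-145,0,0,-0.9,-1],[245,-266,-145,0,0,-1.05,-1],[280,-304,-145,0,0,-1.2,-1],[315,-342,-145,0,0,-1.35,-1],[347,-377,-145,0,0,-1.508,-1],[375,-430,-142,0,0,-1.508,-1],[403,-485,-140,0,0,-1.508,-1],[431,-540,-137,0,0,-1.508,-1],[459,-595,-134,0,0,-1.508,-1],[487,-650,-131,0,0,-1.508,-1],[515,-705,-128,0,0,-1.508,-1],[543,-760,-125,0,0,-1.508,-1],[555,-806,-125,0,0,-1.508,-1]]]' 20
python3 - <<'E'
from h import *
s=arm.observe();print(s["joints"],s["position"],s["ee_rot"],s["clock"])
cv2.imwrite("pics/w1.png",get_image("wrist")[:,:,::-1])
print(proj("wrist",[.489,.318,.115],s))
E
```

```text
clock: 2.65
position: [0.4898, 0.3205, 0.5286]
ee_rot: [-1.989, -2.43, 0.002]
force: [0.8, -0.2, -0.1]
width: 1.004
[-0.1193515   0.41012537 -0.81540312  1.42241932  0.29630005  1.43668902
 -0.73376306] [0.4898387  0.32049655 0.52858801] [-1.98935544e+00 -2.43025499e+00  1.77276190e-03] 2.65
[318.38826746 172.77712257]
```

View pics/w1.png

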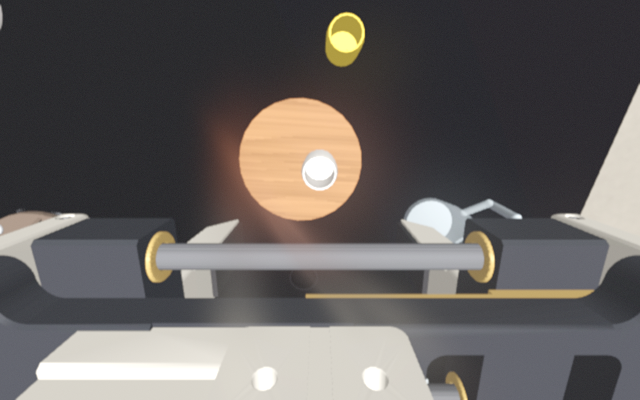

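Run:
```python
from h import *
crop("pics/w1.png","pics/w1c.png",280,130,360,210,7)
```

```text
(no output)
```

View pics/w1c.png

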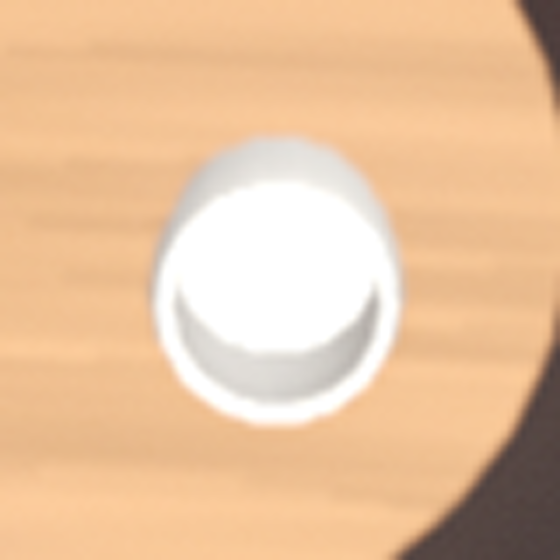

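Jar rim centre in wrist view ≈(319.7,174.1), predicted (318.4,172.8), so they agree within 2 mm.

Run:
```python
from h import *
s=arm.observe()
p=onz("wrist",319.7,174.1,.115,s);print(p,s["position"],s["ee_rot"])
for z in (.30,.085+.159):
    row(s,[p[0],p[1],z],Rdown())
```

```text
[0.48791823 0.32391091 0.115     ] [0.48723067 0.32612703 0.52856883] [-1.97857697e+00 -2.43395824e+00 -1.73934882e-03]
[ -3.3   0.7 228.6] [-0.0022 -0.0045  0.0067]
[ -3.6   0.9 284.6] [-0.0022 -0.0045  0.0067]
```

```bash
python3 -m pendant '[[[0,0,0,0,0,0,-1],[0,0,0,0,0,0,-1]]]'
python3 - <<'E'
from h import *
s=arm.observe();print(s["position"],s["ee_rot"],s["dq"])
cv2.imwrite("pics/w2.png",get_image("wrist")[:,:,::-1])
crop("pics/w2.png","pics/w2c.png",280,130,360,210,7)
print(proj("wrist",[.489,.318,.115],s),arm.observe()["position"])
s2=dict(position=np.array([.48984,.32050,.52859]),ee_rot=np.array([-1.98936,-2.43025,.00177]))
print(onz("wrist",319.7,174.1,.115,s2))
np.save("s2.npy",s,allow_pickle=True)
E
```

```text
clock: 2.95
position: [0.4897, 0.3175, 0.5295]
ee_rot: [1.991, 2.429, -0.001]
force: [-0.2, -0.0, 0.1]
width: 1.002
[0.4896817  0.3174928  0.52949012] [ 1.99091274e+00  2.42926254e+00 -1.26510081e-03] [ 0.01561896 -0.01014869  0.00158384  0.00073586 -0.00192745 -0.00054269
 -0.0015689 ]
[318.53064711 170.31757655] [0.48977295 0.31717831 0.52967285]
[0.49118541 0.31653624 0.115     ]
```

View pics/w2c.png

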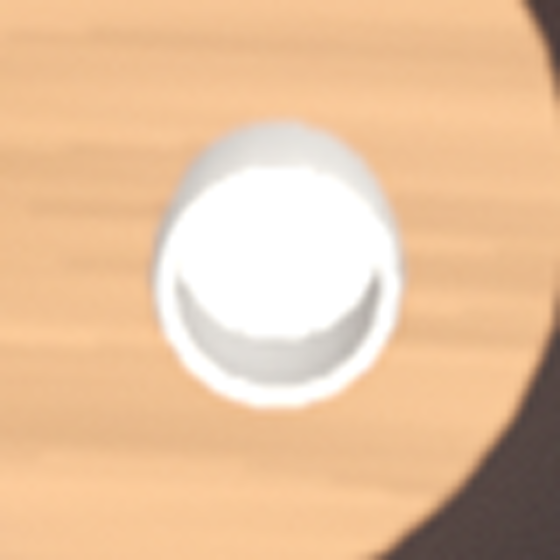

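Run:
```python
from h import *
s=np.load("s2.npy",allow_pickle=True).item()
p=onz("wrist",319.9,171.7,.115,s);print(p)
s=arm.observe();print(s["position"])
row(s,[p[0],p[1],.31],Rdown());row(s,[p[0],p[1],.239],Rdown())
```

```text
[0.49127686 0.31644978 0.115     ]
[0.48977295 0.31717831 0.52967285]
[ -0.8   1.3 219.7] [ 0.0001  0.001  -0.002 ]
[ -0.7   1.3 290.7] [ 0.0001  0.001  -0.002 ]
```

```bash
python3 -m pendant '[[[-2,2,60,0,0,0,-1],[-2,2,120,0,0,0,-1],[-2,2,180,0,0,0,-1],[-2,2,220,0,0,0,-1],[-2,2,255,0,0,0,-1],[-2,2,280,0,0,0,-1],[-2,2,290,0,0,0,-1],[-2,2,290,0,0,0,-1],[-2,2,290,0,0,0,-1]]]' 15
python3 - <<'E'
from h import *
s=arm.observe();print(s["position"],s["ee_rot"],s["force"])
for n in("scene","top"): cv2.imwrite(f"pics/{n}3.png",get_image(n)[:,:,::-1])
crop("pics/scene3.png","pics/s3c.png",320,130,460,270,4)
E
```

```text
clock: 4.12
position: [0.4921, 0.3169, 0.241]
ee_rot: [1.99, 2.43, 0.003]
force: [-0.8, -0.6, 0.3]
width: 1.0
[0.49211803 0.31694551 0.24095038] [1.99021177 2.42999004 0.00271483] [-0.81039703 -0.5622848   0.30705395]
```

View pics/s3c.png

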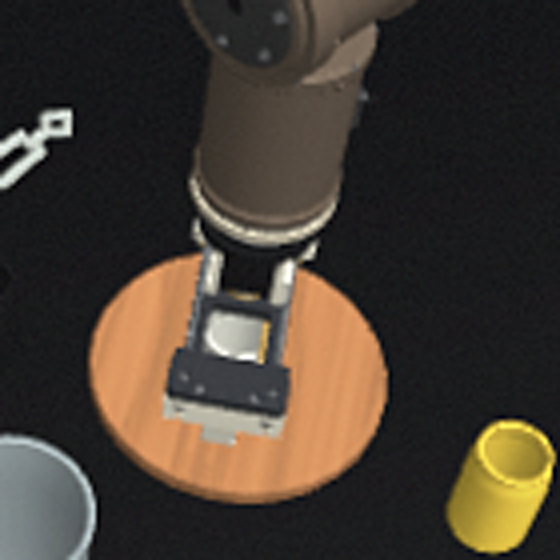

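```bash
python3 -m pendant '[[[-0,0,0,0,0,0,1],[0,0,0,0,0,0,1],[0,0,0,0,0,0,1],[0,0,0,0,0,0,1],[0,0,0,0,0,0,1],[0,0,0,0,0,0,1]]]' 15
python3 -m pendant '[[[0,0,-15,0,0,0,1],[0,0,-50,0,0,0,1],[0,0,-100,0,0,0,1],[0,0,-150,0,0,0,1],[0,0,-200,0,0,0,1],[0,0,-220,0,0,0,1],[0,0,-220,0,0,0,1],[0,0,-220,0,0,0,1]]]'
python3 - <<'E'
from h import *
s=arm.observe();print(s["position"],s["ee_rot"],s["force"],s["width"])
cv2.imwrite("pics/w4.png",get_image("wrist")[:,:,::-1])
cv2.imwrite("pics/scene4.png",get_image("scene")[:,:,::-1])
row(s,[.6297,-.002,.46],Rdown())
E
```

```text
clock: 4.97
position: [0.4916, 0.3169, 0.2397]
ee_rot: [-1.99, -2.431, 0.0]
force: [-1.7, 0.0, 1.4]
width: 0.593
clock: 5.98
position: [0.4915, 0.3165, 0.4589]
ee_rot: [-1.99, -2.431, 0.002]
force: [0.4, -0.5, -0.6]
width: 0.59
[0.49146754 0.31650449 0.45886566] [-1.98983396e+00 -2.43098765e+00  2.09997401e-03] [ 0.44002932 -0.54609985 -0.60182135] 0.5901916520662067
[-339.5   72.6   -0.9] [-0.0011  0.0008 -0.    ]
```

View pics/w4.png

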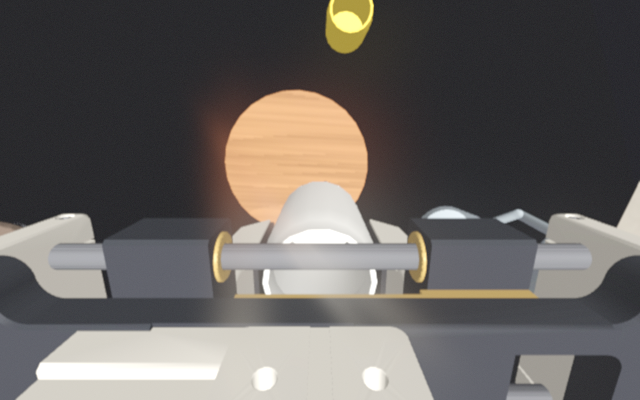

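View pics/scene4.png

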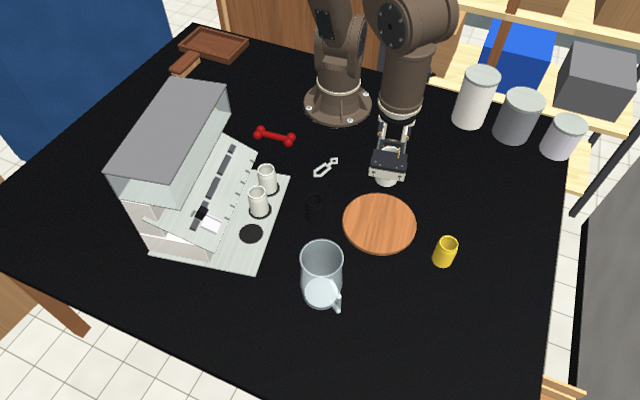

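Run:
```python
from h import *
m=camera_model("wrist");Ti=np.linalg.inv(m["T_tool_cam"])
def pr(p):
    c=Ti@np.r_[p,1];return np.round([m["fx"]*c[0]/c[2]+m["cx"],m["fy"]*c[1]/c[2]+m["cy"]],1)
for dx in(-3,0,3):
    print(dx,"bottom far",pr([.027+dx/1e3,0,.209]),"bottom sides",pr([dx/1e3,.027,.209]),pr([dx/1e3,-.027,.209]),"shoulder",pr([dx/1e3,.027,.143]),pr([.024+dx/1e3,0,.124]),pr([-.024+dx/1e3,0,.124]))
crop("pics/w4.png","pics/w4c.png",250,165,390,305,4)
```

```text
-3 bottom far [318.4 185.4] bottom sides [356.7 222.9] [280.1 222.9] shoulder [374.5 270.1] [317.7 239.1] [317.9 342.2]
0 bottom far [318.4 181.1] bottom sides [356.9 218.8] [280.  218.9] shoulder [374.8 264.4] [317.7 231.9] [317.9 336.4]
3 bottom far [318.4 176.8] bottom sides [357.  214.8] [279.8 214.8] shoulder [375.1 258.6] [317.6 224.7] [317.8 330.4]
```

View pics/w4c.png

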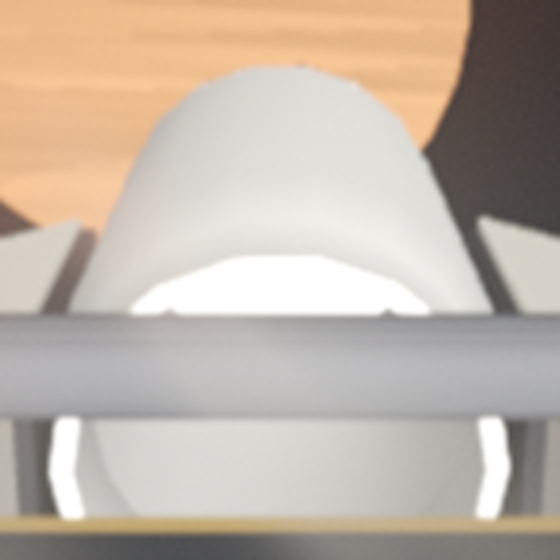

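Jar is held, centred in the hand (bottom edge at (320.5,181.5) vs 181.1 expected), upright, and the turntable is empty. Next I move over the bay.

```bash
python3 -m pendant '[[[-50,11,0,0,0,0,1],[-105,22,0,0,0,0,1],[-160,34,0,0,0,0,1],[-215,46,0,0,0,0,1],[-270,58,0,0,0,0,1],[-320,69,0,0,0,0,1],[-339,73,0,0,0,0,1],[-339,73,0,0,0,0,1],[-339,73,0,0,0,0,1],[-339,73,0,0,0,0,1]]]'
python3 - <<'E'
from h import *
s=arm.observe();print(s["position"],s["ee_rot"],s["force"],s["width"])
np.save("s5.npy",s,allow_pickle=True)
cv2.imwrite("pics/w5.png",get_image("wrist")[:,:,::-1])
print(proj("wrist",[.6297,-.002,.01],s))
E
```

```text
clock: 7.32
position: [0.6296, 0.0011, 0.46]
ee_rot: [-1.986, -2.434, -0.001]
force: [-0.1, 0.6, -0.6]
width: 0.593
[0.62964263 0.0011369  0.45996472] [-1.98594726e+00 -2.43393979e+00 -7.35590023e-04] [-0.11235367  0.62247197 -0.57780929] 0.5928158314551217
[318.49389754 169.42760234]
```

View pics/w5.png

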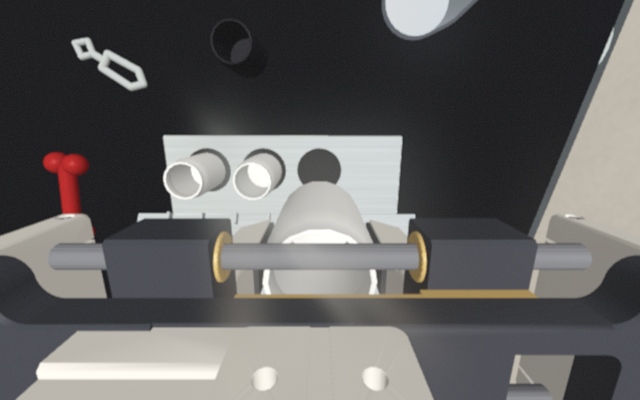

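Run:
```python
from h import *
crop("pics/w5.png","pics/w5c.png",280,130,360,210,7)
crop("pics/w5.png","pics/w5d.png",150,120,420,230,2.9)
```

```text
(no output)
```

View pics/w5c.png

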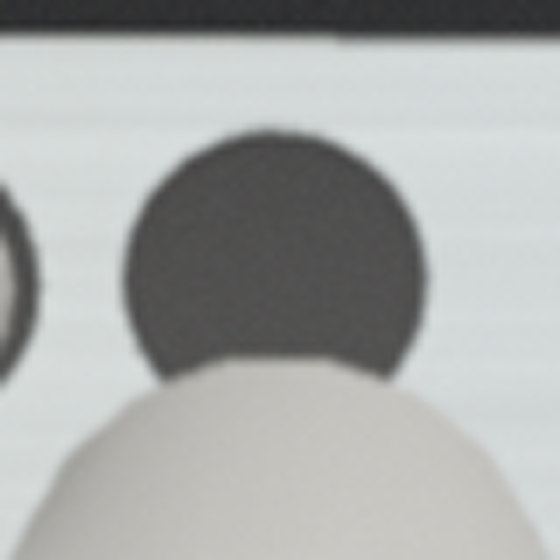

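View pics/w5d.png

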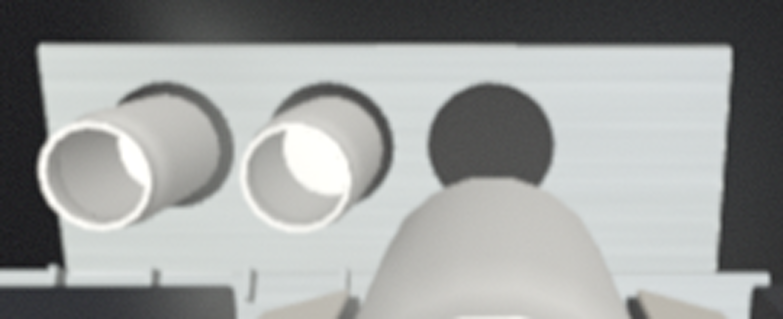

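Run:
```python
from h import *
s=np.load("s5.npy",allow_pickle=True).item()
p=onz("wrist",319.4,170.1,.01,s);print("pad",p)
print("jar b rim/front corners", onz("wrist",150+40/2.9,120+44/2.9,.01,s),onz("wrist",150+731/2.9,120+48/2.9,.01,s))
s=arm.observe();print(s["position"]);row(s,[p[0],p[1],.01+.05+.159],Rdown())
```

```text
pad [ 0.63126989 -0.00274087  0.01      ]
jar b rim/front corners [0.39385475 0.00224775 0.01      ] [0.74189912 0.07137652 0.01      ]
[0.62971515 0.00083206 0.46001791]
[ -3.9   0.7 241. ] [ 0.0003 -0.0003  0.0027]
```

```bash
python3 -m pendant '[[[-1,0,50,0,0,0,1],[-1,0,100,0,0,0,1],[-1,0,150,0,0,0,1],[-1,0,190,0,0,0,1],[-1,0,210,0,0,0,1],[-1,0,215,0,0,0,1],[-1,0,215,0,0,0,1],[-1,0,215,0,0,0,1]]]'
python3 - <<'E'
from h import *
s=arm.observe();print(s["position"],s["ee_rot"],s["force"],s["width"])
for n in("scene","top","wrist"): cv2.imwrite(f"pics/{n}6.png",get_image(n)[:,:,::-1])
a=cv2.resize(cv2.imread("pics/top6.png")[110:270,320:460],None,fx=3,fy=3,interpolation=2)
b=cv2.resize(cv2.imread("pics/scene6.png")[140:270,190:300],None,fx=3,fy=3,interpolation=2)
c=np.zeros((480,760,3),np.uint8);c[:480,:420]=a;c[:390,430:760]=b;cv2.imwrite("pics/c6.png",c)
E
```

```text
clock: 8.38
position: [0.631, -0.0018, 0.2464]
ee_rot: [1.989, 2.429, 0.003]
force: [1.1, 0.3, 0.2]
width: 0.59
[ 0.63099828 -0.00178697  0.24635752] [1.98886041 2.42941701 0.00263637] [1.12489019 0.34237207 0.2152824 ] 0.5895184018028615
```

View pics/c6.png

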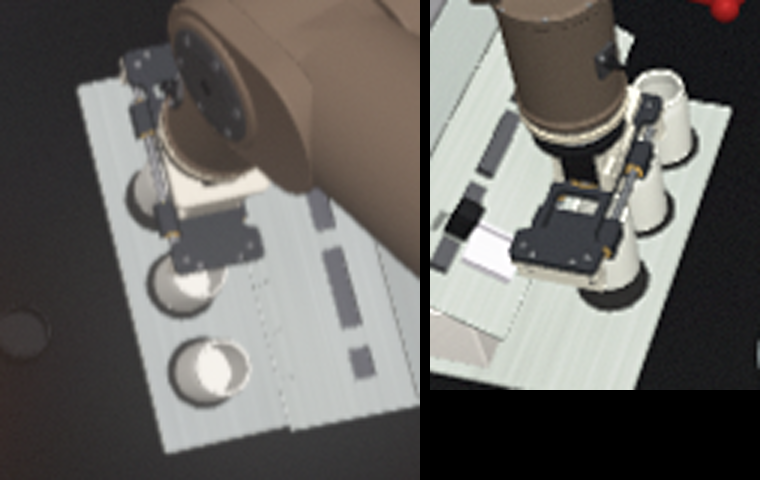

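View pics/wrist6.png

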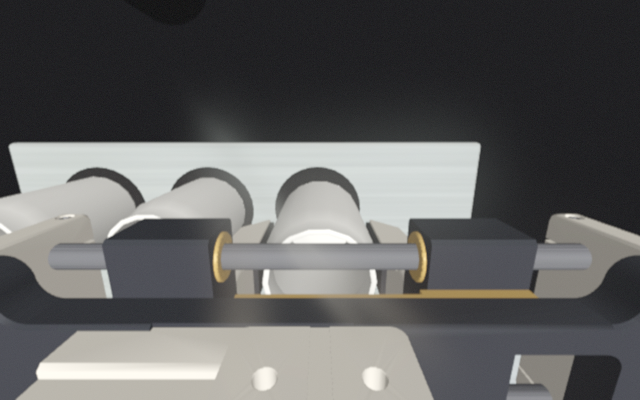

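Run:
```python
from h import *
crop("pics/wrist6.png","pics/w6c.png",260,150,380,230,6)
m=camera_model("wrist");Ti=np.linalg.inv(m["T_tool_cam"])
def pr(p):
    c=Ti@np.r_[p,1];return np.round([m["fx"]*c[0]/c[2]+m["cx"],m["fy"]*c[1]/c[2]+m["cy"]],1)
print("pad far",pr([.034,0,.2364]),"sides",pr([0,.034,.2364]),pr([0,-.034,.2364]),"jarfar",pr([.027,0,.209]))
```

```text
pad far [318.5 165.1] sides [361.2 207.6] [275.8 207.6] jarfar [318.4 181.1]
```

View pics/w6c.png

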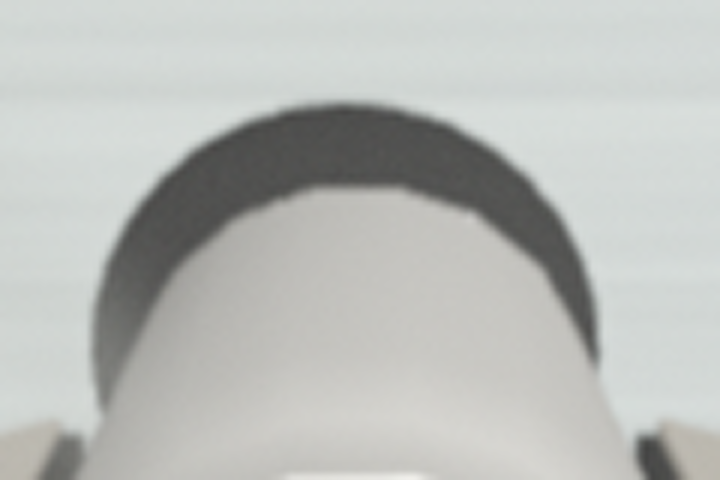

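```bash
python3 -m pendant '[[[-1.5,-2,0,0,0,0,1],[-1.5,-2,10,0,0,0,1],[-1.5,-2,17,0,0,0,1],[-1.5,-2,22,0,0,0,1],[-1.5,-2,23,0,0,0,1],[-1.5,-2,23,0,0,0,1],[-1.5,-2,23,0,0,0,1]]]'
python3 - <<'E'
from h import *
s=arm.observe();print(s["position"],s["ee_rot"],s["force"],s["width"])
cv2.imwrite("pics/w7.png",get_image("wrist")[:,:,::-1]);crop("pics/w7.png","pics/w7c.png",260,150,380,230,6)
E
```

```text
clock: 9.4
position: [0.6289, -0.0038, 0.222]
ee_rot: [1.99, 2.431, 0.0]
force: [0.2, 0.7, -1.1]
width: 0.592
[ 0.62885554 -0.00380275  0.22195217] [1.98973182e+00 2.43079367e+00 4.55518801e-04] [ 0.22508205  0.73752255 -1.11940614] 0.5922486357229555
```

View pics/w7c.png

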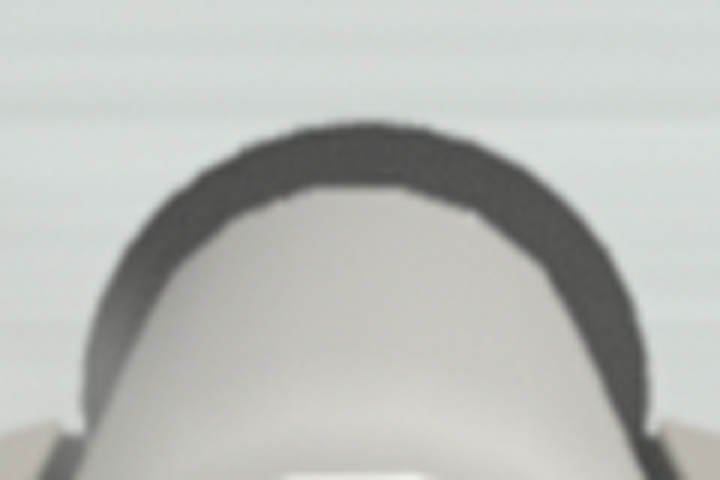

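```bash
python3 -m pendant '[[[0,0.5,1.5,0,0,0,1],[0,0.5,2.5,0,0,0,1],[0,0.5,2.5,0,0,0,1],[0,0.5,2.5,0,0,0,-0.3],[0,0.5,2.5,0,0,0,-0.35],[0,0.5,2.5,0,0,0,-0.35],[0,0.5,2.5,0,0,0,-0.35]]]'
python3 - <<'E'
from h import *
s=arm.observe();print(s["position"],s["ee_rot"],s["force"],s["width"])
cv2.imwrite("pics/w8.png",get_image("wrist")[:,:,::-1]);crop("pics/w8.png","pics/w8c.png",200,130,440,310,3.3)
E
```

```text
clock: 10.32
position: [0.6292, -0.0038, 0.2191]
ee_rot: [-1.99, -2.431, 0.0]
force: [0.0, 1.2, -0.4]
width: 0.678
[ 0.62921562 -0.00376318  0.21911016] [-1.98981612e+00 -2.43099335e+00  1.31789060e-04] [ 0.01689402  1.18305115 -0.448842  ] 0.6781102666865891
```

View pics/w8c.png

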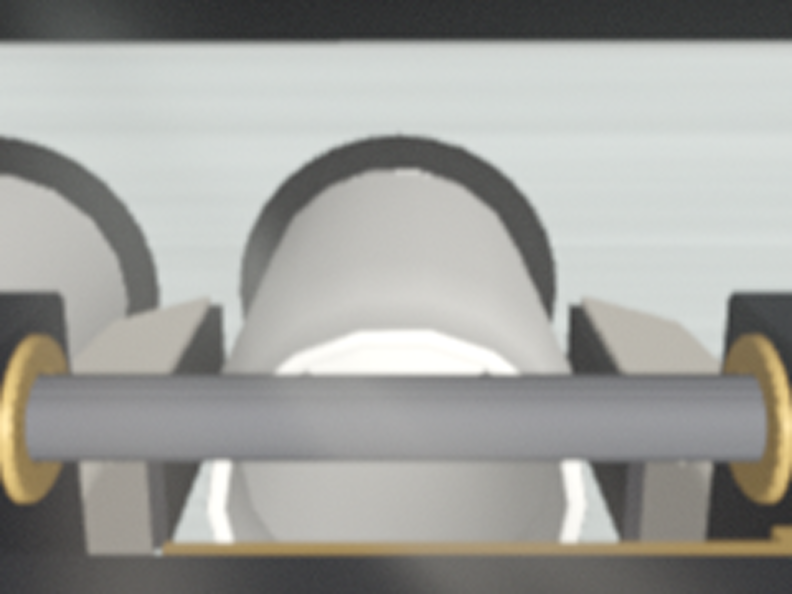

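Released; both fingers are clear and the jar stands on the pad with a black margin all round. I retreat upward and go to a tilted viewing pose over the knob.

```bash
python3 -m pendant '[[[0,0,-10,0,0,0,-0.35],[0,0,-40,0,0,0,-0.35],[0,0,-90,0,0,0,-0.35],[0,0,-140,0,0,0,-0.35],[0,0,-190,0,0,0,-0.35],[0,0,-200,0,0,0,-0.35],[0,0,-200,0,0,0,-0.35]]]'
python3 - <<'E'
from h import *
s=arm.observe();print(s["position"],s["ee_rot"],s["force"])
np.save("s9.npy",s,allow_pickle=True)
cv2.imwrite("pics/w9.png",get_image("wrist")[:,:,::-1])
n=Rdown(tilt=np.radians(-30))[:,2]*-1;print(n)
K=np.array([.7056,-.076,.16]);print(K+n*.31)
row(s,K+n*.31,Rdown(tilt=np.radians(-30)))
E
```

```text
clock: 11.25
position: [0.6291, -0.0037, 0.4199]
ee_rot: [1.989, 2.43, 0.001]
force: [-0.0, 0.2, -1.0]
width: 0.677
[ 0.62912456 -0.00366259  0.41993242] [1.98911954e+00 2.43010046e+00 9.98316267e-04] [-0.0151003   0.23243672 -0.98071057]
[-0.09882867  0.49013559  0.8660254 ]
[0.67496311 0.07594203 0.42846788]
[69.  60.7 -8.5] [ 1.200e-03 -5.231e-01 -4.000e-04]
```

View pics/w9.png

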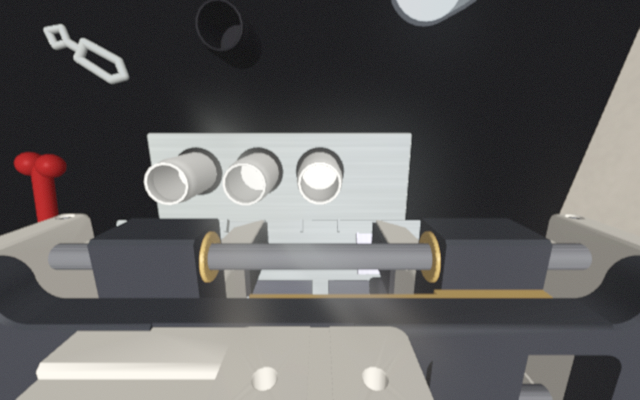

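```bash
python3 -m pendant '[[[15,12,-10,0,-0.1,0,-0.5],[30,24,-20,0,-0.2,0,-0.5],[45,36,-20,0,-0.3,0,-0.5],[58,50,-15,0,-0.4,0,-0.5],[69,61,-9,0,-0.5,0,-0.5],[69,61,-9,0,-0.523,0,-0.5],[69,61,-9,0,-0.523,0,-0.5],[69,61,-9,0,-0.523,0,-0.5]]]'
python3 - <<'E'
from h import *
s=arm.observe();print(s["position"],s["ee_rot"],s["force"])
np.save("s10.npy",s,allow_pickle=True)
cv2.imwrite("pics/w10.png",get_image("wrist")[:,:,::-1])
print(proj("wrist",[.7056,-.076,.16],s))
cv2.imwrite("pics/top10.png",get_image("top")[:,:,::-1])
cv2.imwrite("pics/scene10.png",get_image("scene")[:,:,::-1])
E
```

```text
clock: 12.3
position: [0.6753, 0.0745, 0.4283]
ee_rot: [1.713, 2.089, -0.458]
force: [0.8, -0.3, 0.7]
width: 0.75
[0.67534484 0.07450495 0.42834157] [ 1.71274624  2.08863512 -0.45792359] [ 0.77769696 -0.31775529  0.70151894]
[319.0006023  187.58168355]
```

View pics/w10.png

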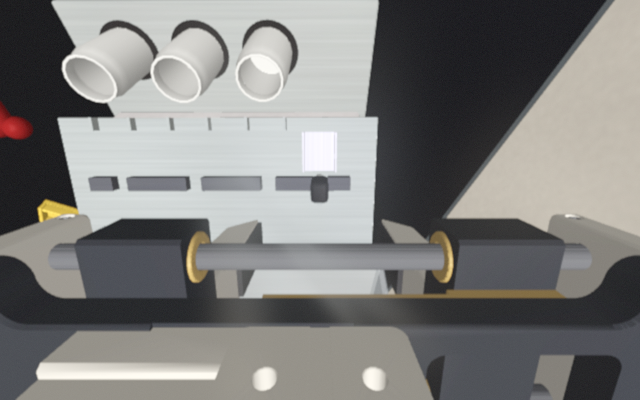

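View pics/scene10.png

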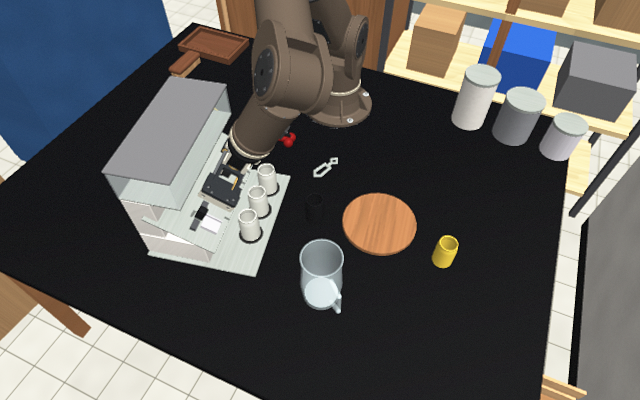

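Run:
```python
from h import *
crop("pics/w10.png","pics/w10c.png",265,120,375,220,7)
crop("pics/w10.png","pics/w10d.png",50,100,390,210,2.3)
crop("pics/top10.png","pics/t10c.png",335,110,465,270,3.5)
```

```text
(no output)
```

View pics/w10c.png

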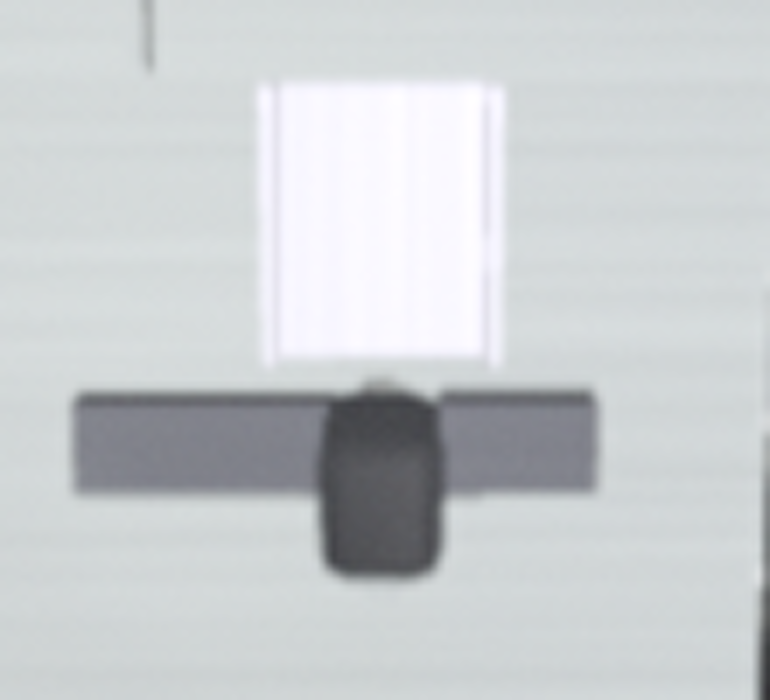

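View pics/w10d.png

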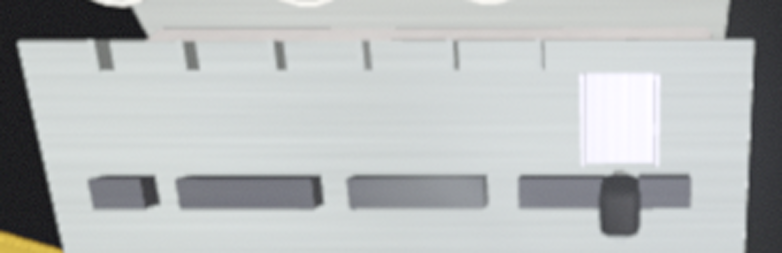

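View pics/t10c.png

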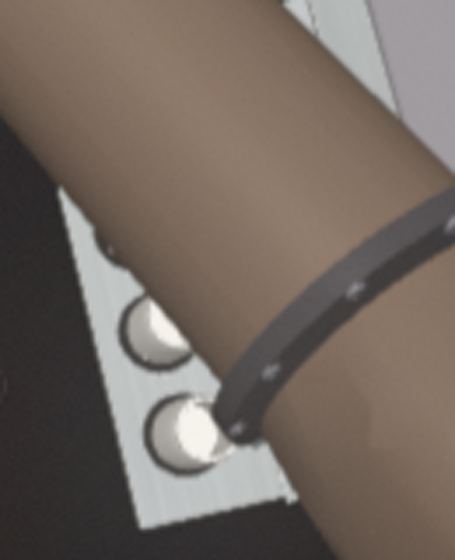

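```bash
cat >> h.py <<'E'
ex=np.array([np.sin(YAW),-np.cos(YAW),0]);ey=np.array([np.cos(YAW),np.sin(YAW),0]);ez=np.array([0,0,1.])
nn=-.5*ex+np.cos(np.pi/6)*ez;up=np.cos(np.pi/6)*ex+.5*ez
bay=np.array([.630,-.003,.010]);Pd=bay+.044*ex+.080*ez
def ondeck(n,u,v,h,s=None):
    m,Rc,p=cam(n,s);d=Rc@np.array([(u-m["cx"])/m["fx"],(v-m["cy"])/m["fy"],1])
    return p+d*(np.dot(Pd+h*nn-p,nn)/d.dot(nn))
E
python3 - <<'E'
from h import *
s=np.load("s10.npy",allow_pickle=True).item()
def f(P):
    q=P-bay;return np.round(1000*np.array([q@ex-8,q@ey+55,q@ez+10]),1)
kt=ondeck("wrist",319.6,193.1,.056,s);k=kt-.018*nn
print("knob grip",k,"filler",f(k))
W=lambda x,y:(50+x/2.3,100+y/2.3)
for nm,u,h in (("bar R end top",(690,192),.012),("notch55 L",(487,192),.012),("notch55 R",(519,192),.012),("notch-30L",(321,192),.012),("notch-30R",(348,192),.012)):
    print(nm,f(ondeck("wrist",*W(*u),h,s)))
print("bar front/back at row", f(ondeck("wrist",280,120+405/7,.012,s)),f(ondeck("wrist",280,120+493/7,.012,s)))
print("chute sides",f(ondeck("wrist",265+262/7,140,.013,s)),f(ondeck("wrist",265+503/7,140,.013,s)))
print("deck front edge",f(ondeck("wrist",250,100+40/2.3,0,s)))
# jar check
print("spare rim",f(onz("wrist",263.5,76,.095,s)))
# scene knob
for n,u,v in(("top",412.6,133.0),("scene",201.9,210.5)): print(n,f(ondeck(n,u,v,.056)-.018*nn))
a=arm.observe();print(a["position"]);row(a,k+nn*.159,Rdown(tilt=-np.pi/6))
E
python3 -c "
from h import *
crop('pics/w10.png','pics/w10j.png',225,15,305,115,6)"
```

```text
knob grip [ 0.70667043 -0.07813157  0.1597461 ] filler [-7911.2 55060.3 10149.7]
bar R end top [-7898.6 55095.  10127. ]
notch55 L [-7898.7 54994.3 10126.9]
notch55 R [-7898.7 55010.2 10126.9]
notch-30L [-7898.9 54912.  10126.8]
notch-30R [-7898.9 54925.4 10126.9]
bar front/back at row [-7904.4 55015.4 10123.7] [-7891.7 55014.8 10131. ]
chute sides [-7941.4 55041.6 10103.4] [-7941.4 55079.3 10103.5]
deck front edge [-7955.9 54982.6 10080. ]
spare rim [-8003.6 55005.1 10085. ]
top [-7906.  55055.2 10152.8]
scene [-7910.7 55064.4 10150. ]
[0.67538225 0.07482195 0.42860483]
[ -0.9   0.5 151.9] [-0.0004 -0.0009 -0.0017]
```

View pics/w10j.png

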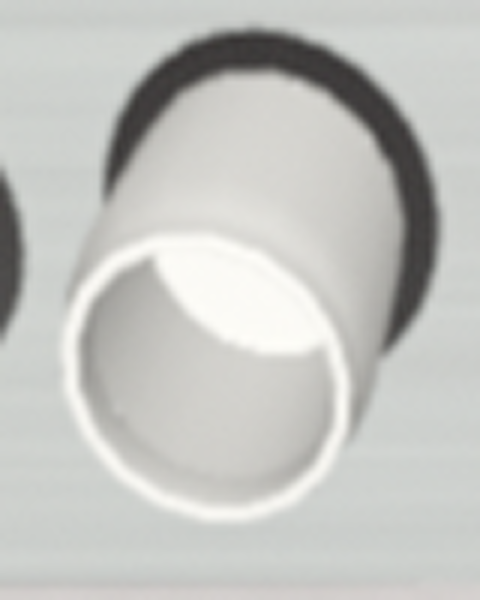

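Knob grip at (0.7067,-0.0781,0.160). That is 60.3 mm from the bay along the bar (60 expected), and the chute measures 37.7 mm wide (38 expected), so the fit is consistent. The spare jar shows a full pad margin. Approaching the knob along the normal.

```bash
python3 -m pendant '[[[-1,0,50,0,0,0,-0.1],[-1,0,90,0,0,0,-0.1],[-1,0,110,0,0,0,-0.1],[-1,0,110,0,0,0,-0.1]]]'
python3 - <<'E'
from h import *
s=arm.observe();print(s["position"],s["ee_rot"],s["force"],s["width"])
k=np.array([.70667,-.07813,.15975]);row(s,k+nn*.159,Rdown(tilt=-np.pi/6))
for n in("scene","wrist"): cv2.imwrite(f"pics/{n}11.png",get_image(n)[:,:,::-1])
crop("pics/scene11.png","pics/s11c.png",160,120,300,270,4)
E
```

```text
clock: 12.95
position: [0.6863, 0.0203, 0.3328]
ee_rot: [1.712, 2.089, -0.46]
force: [-0.2, 0.8, 0.6]
width: 0.551
[0.68634152 0.02025987 0.33276201] [ 1.71189102  2.08929919 -0.46001807] [-0.17429709  0.84402573  0.57289695] 0.5507488319776708
[-0.5  0.6 41.1] [-0.0021 -0.0005 -0.0005]
```

View pics/s11c.png

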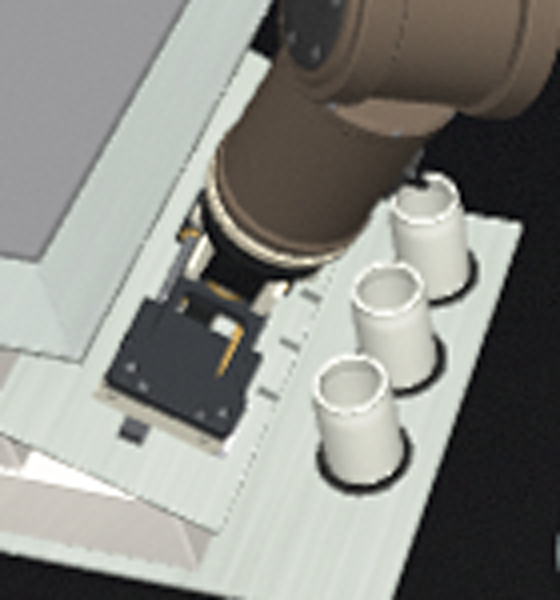

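View pics/wrist11.png

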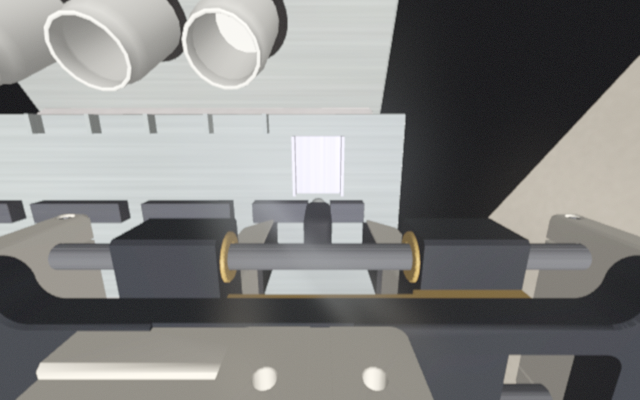

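Knob (318,225) sits centred between the fingers and the hopper is clear. Final approach and pinch.

```bash
python3 -m pendant '[[[0,0,15,0,0,0,-0.1],[0,0,30,0,0,0,-0.1],[0,0,40,0,0,0,-0.1],[0,0,40,0,0,0,-0.1],[0,0,40,0,0,0,-0.1]]]'
python3 - <<'E'
from h import *
s=arm.observe();print(s["position"],s["ee_rot"],s["force"],s["width"])
k=np.array([.70667,-.07813,.15975]);row(s,k+nn*.159,Rdown(tilt=-np.pi/6))
cv2.imwrite("pics/w12.png",get_image("wrist")[:,:,::-1]);crop("pics/w12.png","pics/w12c.png",220,130,420,310,3.3)
E
```

```text
clock: 13.68
position: [0.6904, 0.0019, 0.2989]
ee_rot: [1.71, 2.09, -0.457]
force: [-0.7, 0.0, 1.3]
width: 0.551
[0.69044788 0.00187419 0.2989431 ] [ 1.71022685  2.08969293 -0.45719776] [-0.68843055  0.00658854  1.28593353] 0.5511834392128798
[-1.1  0.1  2.4] [ 0.0003 -0.0008  0.    ]
```

View pics/w12c.png

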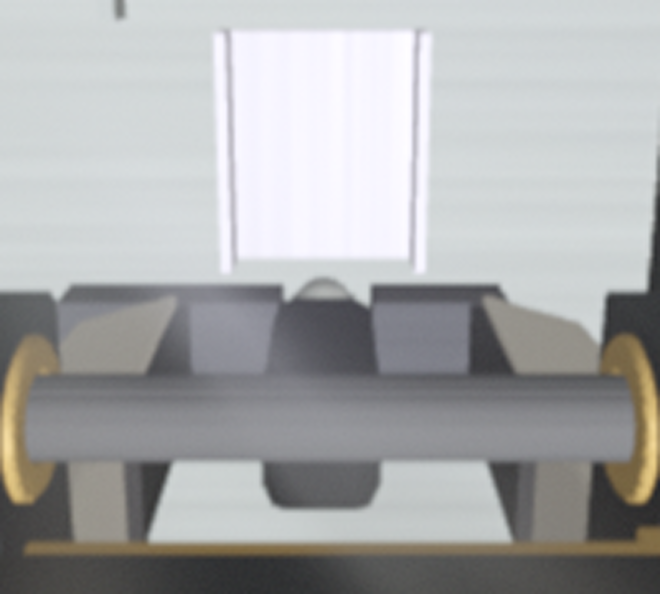

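```bash
python3 -m pendant '[[[-1,-1,1,0,0,0,-0.1],[-1,-1,1,0,0,0,0.5],[-1,-1,1,0,0,0,1],[-1,-1,1,0,0,0,1],[-1,-1,1,0,0,0,1],[-1,-1,1,0,0,0,1],[-1,-1,1,0,0,0,1],[-1,-1,1,0,0,0,1]]]' 25
python3 - <<'E'
from h import *
s=arm.observe();print(s["position"],s["ee_rot"],s["force"],s["width"]*92)
E
```

```text
clock: 14.72
position: [0.6897, 0.0001, 0.2984]
ee_rot: [1.71, 2.09, -0.458]
force: [0.5, -0.3, -0.0]
width: 0.191
[6.89669983e-01 1.28790337e-04 2.98420992e-01] [ 1.71026742  2.08951753 -0.45768435] [ 0.50340678 -0.32579485 -0.00620335] 17.6163269664777
```

```bash
python3 -m pendant '[[[0,0,-6,0,0,0,1],[0,0,-12,0,0,0,1],[0,0,-18,0,0,0,1],[0,0,-18,0,0,0,1],[0,0,-18,0,0,0,1]]]'
python3 - <<'E'
from h import *
s=arm.observe();print(s["position"],s["force"],s["width"]*92)
print((s["position"]-np.array([.6897,.0001,.2984]))@nn*1e3)
cv2.imwrite("pics/w13.png",get_image("wrist")[:,:,::-1]);crop("pics/w13.png","pics/w13c.png",220,130,420,310,3.3)
E
```

```text
clock: 15.35
position: [0.688, 0.0089, 0.314]
ee_rot: [1.71, 2.089, -0.457]
force: [1.0, -1.8, -3.5]
width: 0.193
[0.68798878 0.00892151 0.31398426] [ 0.99918835 -1.82553025 -3.48915429] 17.77089216761747
17.98921923638315
```

View pics/w13c.png

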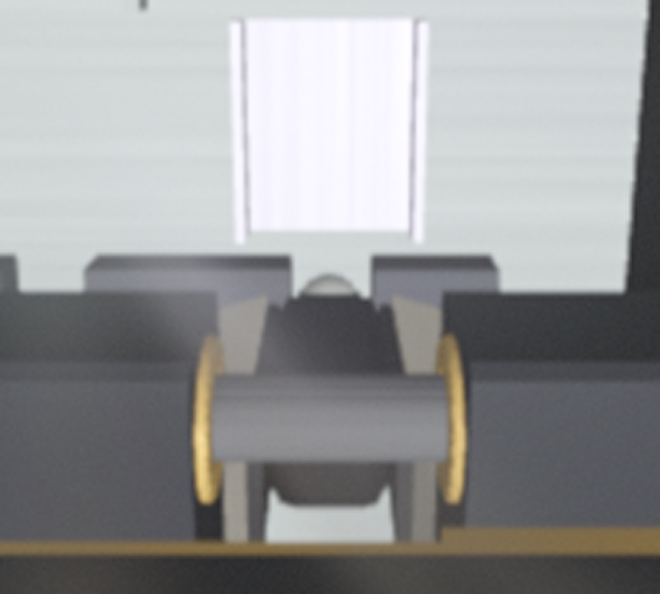

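```bash
python3 -m pendant '[[[0,-10,0,0,0,0,1],[0,-22,0,0,0,0,1],[0,-34,0,0,0,0,1],[0,-46,0,0,0,0,1],[0,-56,0,0,0,0,1],[0,-60,0,0,0,0,1],[0,-60,0,0,0,0,1],[0,-60,0,0,0,0,1]]]'
python3 - <<'E'
from h import *
s=arm.observe();print(s["position"],s["force"],s["width"]*92)
d=(s["position"]-np.array([.6880,.0089,.3140]))*1e3;print(d@nn,d@ey,d@up)
cv2.imwrite("pics/w14.png",get_image("wrist")[:,:,::-1]);crop("pics/w14.png","pics/w14c.png",220,130,420,310,3.3)
E
```

```text
clock: 16.4
position: [0.6291, -0.003, 0.3139]
ee_rot: [1.711, 2.089, -0.458]
force: [-1.9, -1.6, -3.2]
width: 0.198
[ 0.6291132  -0.00303448  0.31385682] [-1.85991125 -1.61413147 -3.15522558] 18.260930794106798
-0.1538091169977336 -60.08397357957787 -0.019959500681482334
```

View pics/w14c.png

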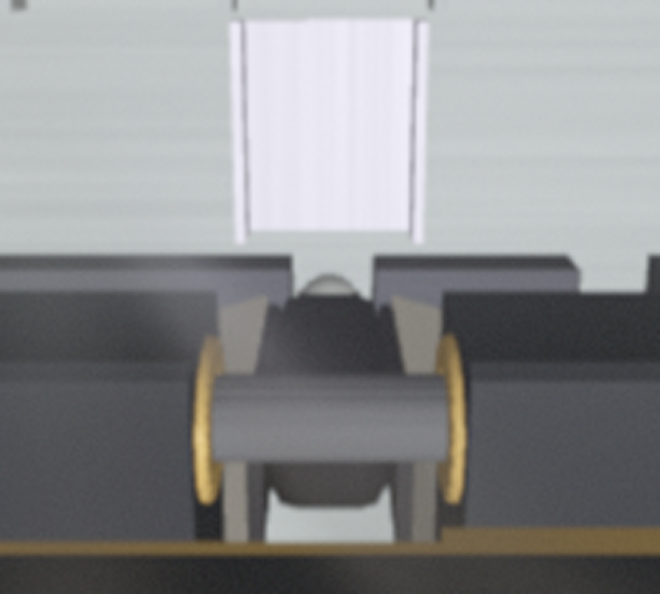

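The knob is exactly over the next notch (gap 293–373, knob 329), the same picture as over parking. I lower it and release.

```bash
python3 -m pendant '[[[0,0,6,0,0,0,1],[0,0,12,0,0,0,1],[0,0,17,0,0,0,1],[0,0,18,0,0,0,1],[0,0,18,0,0,0,1],[0,0,18,0,0,0,0.5],[0,0,18,0,0,0,0.3],[0,0,18,0,0,0,0],[0,0,18,0,0,0,-0.1],[0,0,18,0,0,0,-0.1]]]'
python3 - <<'E'
from h import *
s=arm.observe();print(s["position"],s["force"],s["width"]*92)
cv2.imwrite("pics/w15.png",get_image("wrist")[:,:,::-1]);crop("pics/w15.png","pics/w15c.png",220,130,420,310,3.3)
E
```

```text
clock: 17.7
position: [0.6308, -0.0118, 0.2984]
ee_rot: [1.71, 2.09, -0.458]
force: [0.3, 0.4, 0.8]
width: 0.541
[ 0.63083782 -0.01175427  0.29841681] [0.28262332 0.39280878 0.81962578] 49.80238238832489
```

View pics/w15c.png

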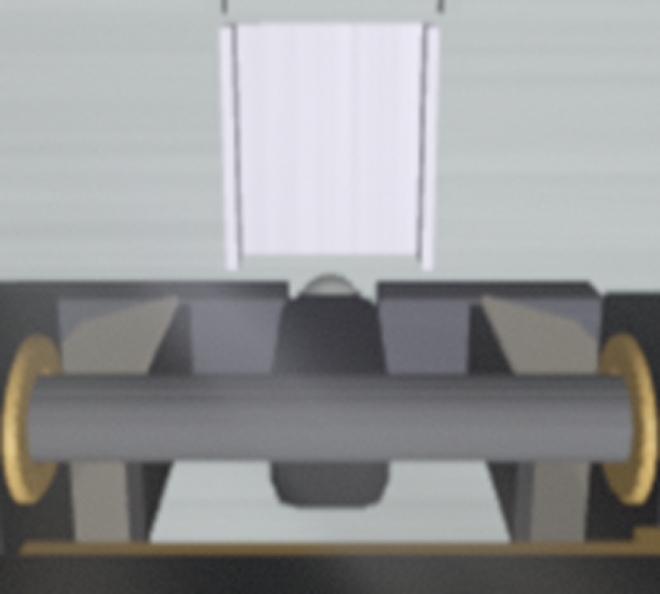

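Knob is down and free of the fingers, the same appearance as when parked. I back off along the normal and check everything.

```bash
python3 -m pendant '[[[0,0,-10,0,0,0,-0.1],[0,0,-40,0,0,0,-0.1],[0,0,-80,0,0,0,-0.1],[0,0,-120,0,0,0,-0.1],[0,0,-150,0,0,0,-0.1],[0,0,-152,0,0,0,-0.1],[0,0,-152,0,0,0,-0.1],[0,0,-152,0,0,0,-0.1]]]'
python3 - <<'E'
from h import *
s=arm.observe();print(s["position"],s["force"],s["width"]*92)
np.save("s16.npy",s,allow_pickle=True)
cv2.imwrite("pics/w16.png",get_image("wrist")[:,:,::-1]);crop("pics/w16.png","pics/w16c.png",150,0,390,215,2.7)
cv2.imwrite("pics/scene16.png",get_image("scene")[:,:,::-1]);crop("pics/scene16.png","pics/s16c.png",180,140,300,280,4.2)
crop("pics/w16.png","pics/w16k.png",265,120,375,220,7)
E
```

```text
clock: 18.75
position: [0.6158, 0.0618, 0.4289]
ee_rot: [1.711, 2.09, -0.461]
force: [0.4, 0.0, 0.3]
width: 0.549
[0.6157708  0.06178213 0.42893343] [0.36743628 0.00329463 0.31233678] 50.513236368550324
```

View pics/w16c.png

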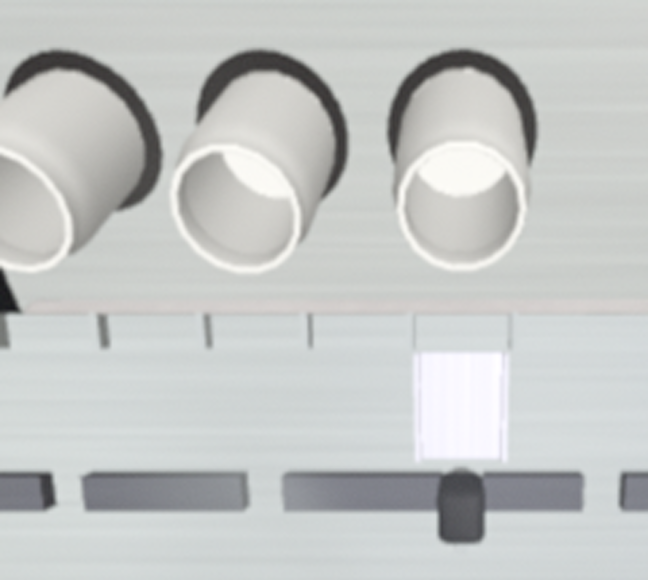

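View pics/w16k.png

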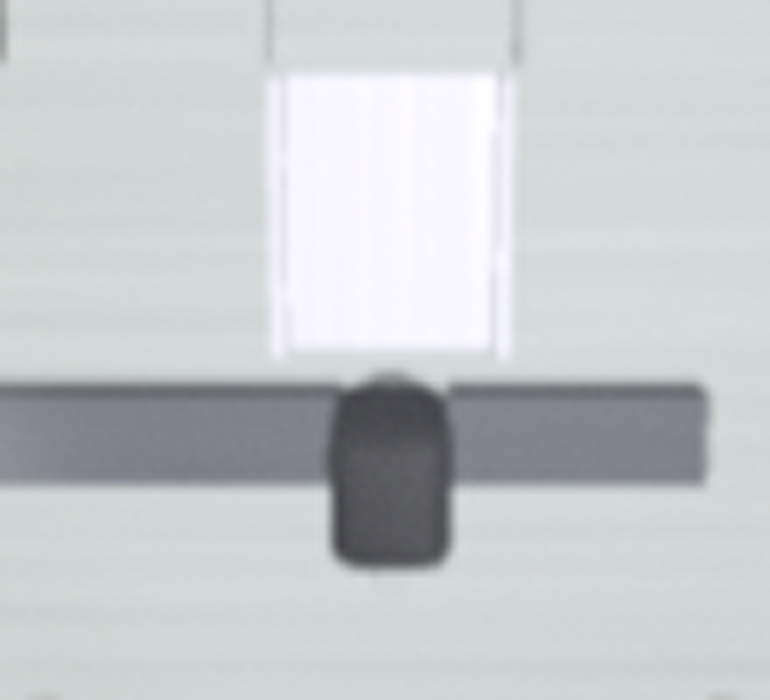

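View pics/scene16.png

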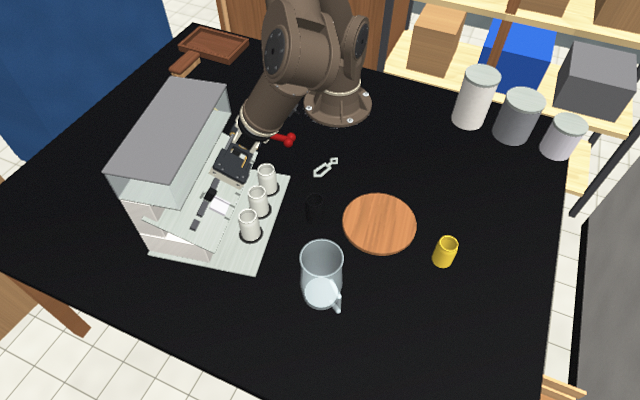

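Run:
```python
from h import *
s=np.load("s16.npy",allow_pickle=True).item()
W=lambda x,y:(150+x/2.7,y/2.7)
pl,pr,pf=onz("wrist",*W(388,130),.01,s),onz("wrist",*W(537,130),.01,s),onz("wrist",*W(463,50),.01,s)
c=(pl+pr)/2;c=c+((pf+.034*ex-c)@ex)*ex
rl,rr,rn,rf=[onz("wrist",*W(*q),.095,s) for q in((398,205),(526,205),(462,270),(462,142))]
r=((rl+rr)/2);r=r+(((rn+rf)/2-r)@ex)*ex
print(c,r,(r-c)@ex*1e3,(r-c)@ey*1e3,np.linalg.norm(rl-rr),np.linalg.norm(rn-rf))
o=np.load("s10.npy",allow_pickle=True).item()
k1=ondeck("wrist",319.6,193.1,.056,o);k2=ondeck("wrist",265+391/7,120+503/7,.056,s)
print("knob travel",(k2-k1)@ey*1e3,(k2-k1)@up*1e3,"vs bay",(k2-c)@ey*1e3)
```

```text
[ 0.63113339 -0.00368268  0.01      ] [ 0.63043068 -0.0024508   0.095     ] -1.3464751151641954 -0.44536311199631734 0.04693511704853006 0.04663749615885936
knob travel -60.004087050494086 0.006692278714402999 vs bay -0.6702198903954661
```

All checks agree: the jar is within 1.5 mm of the pad centre, the knob travelled 60.0 mm, and it sits at its seated height, 0.7 mm from the bay line. Handing in.

```bash
python3 -c "
from cell import arm
print(arm.sign_off(),arm.observe()['clock'])"
```

```text
the job is handed in; nothing more can be done
the job is handed in; nothing more can be done
```

The spare jar now stands in the empty bay (y = 55 mm) and the selector knob is down in that bay's notch. I signed off at about 19 s of the 58 s, with the hand clear of everything.

- **Spare jar:** I took it from the turntable, set it on the pad and let it go before touching the selector. In the last wrist picture it stands upright, about 1.4 mm from the pad's centre.
- **Selector knob:** I pinched it along the deck's normal, lifted it about 18 mm, slid it 60 mm and lowered it. The last check showed 60.0 mm of travel and the knob 0.7 mm from the bay's line. It looks the same as it did when seated in the parking notch. I judged "fully down" from the pictures, because the joint value itself can't be read.
- **Left alone:** in the last pictures the other two jars and the pitcher look unmoved. I compared these by eye and did not measure them.

No check failed. The only disagreement was between cameras when I first located the bay and jar, by up to about 4–5 mm; I settled it with close wrist views before placing.

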